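# Slide the colour plate out over the shelf end

### The arm

A 6-joint arm with a two-finger parallel gripper is mounted at the origin on the work surface. World frame = base frame: x ahead of the robot, y to its left, z up, the work surface at z = 0. Lengths are in mm, angles in rad, forces in N, time in s.
With the tool pointing down it reaches from about 425 to 925 mm from the base axis. Payload 12.5 kg.
Tool frame: the origin (TCP) lies midway between the tips of the shut fingers; the grasp point (between the pads) lies 19 mm behind it; z points along the fingers, x is the direction in which the jaws open and shut, and the axes are right-handed (so a half turn about z gives the same grasp; the last joint's range is limited). The gripper opens to 85 mm and grips with 20 to 120 N. Pads are 22 mm wide; open, the fingers measure 114 mm over their backs; the gripper's body (76 mm by 85 mm) begins 54 mm behind the grasp point. The pads swing forward as they close: fully open they stand 13 mm farther back than shut.
Start: joints at [-1.251, 0.491, 1.559, -0, 1.092, -0.106], TCP at [258.18, -569.2, 231.327] pointing down, gripper open.
Joint ranges: [-3.1, 3.1], [-0.84, 2.19], [0.05, 2.79], [-1.13, 4.28], [0.06, 2.93], [-2.69, 2.69]. Speed limits (rad/s): [2.22, 2.22, 2.79, 3.14, 3.14, 3.14].

### API

Orientations are given as a 3x3 rotation matrix whose columns are the frame's x, y, z axes.
In Python, from bench import sense, camera, hand_in, masks_of, tip_of gives the robot as it stands.
- The arm moves only by the tool move_arm, never from a script. Its argument "targets" is a list of rows, each a list of 3 entries, a list of its own where there are three numbers: the turn, a rotation vector about the tool's x, y, z in units of 8 degrees (1.0 is 8 degrees), then the shift along the tool's x, y, z in units of 50 mm (1.0 is 50 mm), then the opening, from 0 (shut) to 1 (fully open). In form: [[[ax, ay, az], [tx, ty, tz], gripper], ...]. A call has exactly 10 rows; each row shifts and turns the commanded pose from where the row before left it, along the tool's axes as they then stand; what a row does not reach is not made up. A row lasts 1/8 s, in which the tool goes at most 62.5 mm and 10.7 degrees, less where a joint would pass 70% of its speed; a pose out of reach is approached as far as the arm can. A call is refused whole if a number of a shift passes 1 or a number of a turn 1, either way. A call with a gripper value outside its range is refused whole. The fingers move at their own pace and stop on an object; "newtons" is the grip in N (left out, the last holds). Time passes only in rows, so rows that do not move let the fingers close, or fill a call up. It gives the time, the measured TCP pose, the force and the opening at its end, in the units of the state.
- sense(): the state, without advancing time (a new reading comes with each control period).
- camera(name): name is "scene" or "top"; returns a dict with "image" (480x640x3 uint8, red, green, blue), "K" (3x3 intrinsics, pixels), "cam_to_world" (4x4, takes a point from camera to world coordinates). Camera axes: x right, y down, z forward; pixel columns grow to the right and rows downward; lengths in mm; the calibration is good to about 2 mm. A picture is of the moment at which its call begins. There is no depth.
- hand_in(): hands the job in, once; it reports no verdict.
Trained networks look in a picture, given as the dict that the camera call returned (one of the last four; its "shot" number tells which), for a name from the list of things; names that differ only in an ending like _2 or _b are one class to them, and where a whole thing is asked for, a point or a joint stands for the part that bears it (a point fixed in the world has none). Each returns a list of dicts, best first, with "score" (0 to 1); they miss things now and then, are a little off and sometimes report something else, mostly with a low value. They report only what shows in the picture. A call takes as long as a camera call. They do not tell look-alikes from the thing itself.
- masks_of(target, picture): "pixels" (480x640 bool, what is visible of it) and "point" ([column, row] in pixels, amid what is visible of it).
- tip_of(target, picture): "point" ([column, row] in pixels: a listed point, or the origin of a listed thing).
The state is a dict: "time": time; "qpos": joint angles; "dq": joint speeds; "joint_efforts": joint torques, N m; "ee_pos": TCP position; "tool_rot": TCP orientation; "ft_force": force on the tool from outside, world axes, zero at the start; "moment": the same for the moment, N m; "opening": finger opening in mm.
Only numpy, scipy, OpenCV 4.12 (cv2) and the standard library are available. Lean on these libraries where they do the work, as an engineer would, in place of code of your own. Each camera call takes 0.05 s, during which the arm holds its last target.

### The job

The colour-comparison plate lies flat on the bench shelf, where nobody can get hold of it: with the fingertips, push it along the shelf until about a third of its length sticks out over the shelf end nearest the photometer. Leave it lying flat and straight with the shelf, not hanging over the front edge; push it steadily rather than flicking it, never lift or tip it, and leave everything else standing where it is.

Things in the scene. Friction and masses are not known exactly. Their poses are not given: they have to be found in the camera images.
- plate: The colour-comparison plate: a flat rigid white acrylic plate with two rows of six coloured patches, 95 (its x) x 140 (its y) x 5 mm thick, about 80 g, lying loose on the shelf. Origin: centre of its underside. Its 140 mm length runs roughly along the shelf's length, up to about 0.2 rad askew at the start.
- shelf: Fixed bench shelf: grey board 220 (its x, front to back) x 400 mm (its y, length), flat top 80 mm above the table. Origin: on the table under the board's middle; x points to the back edge, y to the left end. Front edge at x = -110 mm, open ends at y = +-200 mm; only a 14 mm high lip along the back edge stands above it. The plate starts mid-length in the front half.
- photometer: The photometer: ivory instrument with a dark base, a blank blue display and a round black cap, 215 x 100 mm, 100 mm high, 0.9 kg, standing on the table beyond one of the two ends of the shelf (its left, +y, or right, -y, end). Origin: centre of its underside. It shows which end the plate must be pushed to.
- rack: Ivory vial rack with a dark deck and white-capped vials, 257 x 110 mm, 97 mm high, 0.9 kg, on the table beyond the other end of the shelf. Origin: centre of its underside. Not to be moved.
- vial1: Clear glass sample vial with a white cap, 25 mm diameter, 57 mm tall, standing loose along the back of the shelf (about 75 mm behind the middle line). Origin: centre of its underside. Not to be moved.
- vial2: Amber glass sample vial with a white cap, 25 mm diameter, 57 mm tall, standing loose along the back of the shelf (about 75 mm behind the middle line). Origin: centre of its underside. Not to be moved.
- vial3: Clear glass sample vial with a white cap, 25 mm diameter, 57 mm tall, standing loose along the back of the shelf (about 75 mm behind the middle line). Origin: centre of its underside. Not to be moved.
- dropper: A dark blue dropper bottle, 32 mm diameter, 76 mm tall, standing loose along the back of the shelf in line with the vials. Origin: centre of its underside. Not to be moved.
Things that resemble listed ones, but are neither listed nor needed, are in the scene too. Of the things shaped like the plate, the white one is meant.

How it is judged (in metres and radians):
On the way:
1. the plate's leading end comes out past the shelf end nearest the photometer under the push of the fingers (((y of photometer in the frame of shelf above 0 m and y of plate in the frame of shelf between 0.134 and 0.192 m) or (y of photometer in the frame of shelf below 0 m and y of plate in the frame of shelf between -0.192 and -0.134 m)) and contact force between the fingers and plate above 0.03 N).
At the end, for the whole second after the job is handed in: The plate rests flat on the shelf with 33 to 61 mm of its 140 mm length (about a third) past the shelf end nearest the photometer, within 0.15 rad of straight with the shelf and not past its front edge; vials, bottle, photometer and rack are within 20 mm of where they stood (((y of photometer in the frame of shelf above 0 m and y of plate in the frame of shelf between 0.163 and 0.191 m) or (y of photometer in the frame of shelf below 0 m and y of plate in the frame of shelf between -0.191 and -0.163 m)) and angle between the y axis of plate and the y axis of shelf, either way round below 0.15 rad and x of plate in the frame of shelf between -0.062 and 0.06 m and height (world z) of plate between 0.076 and 0.084 m and angle between plate's own z axis and vertical below 0.05 rad and linear speed of plate below 0.01 m/s and distance of each of vial1, vial2, vial3, dropper, photometer, rack from where it was at the start of the episode below 0.02 m); the robot touches nothing.
It fails at once if the plate is lifted, tipped or falls off the shelf (height (world z) of plate above 0.092 m or height (world z) of plate below 0.07 m or angle between plate's own z axis and vertical above 0.2 rad).
It fails at once if the plate is flicked (faster than 0.5 m/s) (linear speed of plate above 0.5 m/s).
It fails at once if another thing is shifted by more than 20 mm or tipped (distance of any of vial1, vial2, vial3, dropper, photometer, rack from where it was at the start of the episode above 0.02 m or angle between any of vial1, vial2, vial3, dropper, photometer, rack's own z axis and vertical above 0.3 rad).
It also fails if it takes over 38 s, if anything falls off the work surface, if the arm or the gripper's body presses on something with over 40 N, if the wrist force passes 120 N, or if a joint passes its speed limit or range.

## Working session

There is one attempt and no reset: what is moved stays moved. The work goes in short steps, Python scripts to look and compute and a tool call to move; the robot and the scene stay as the last step left them, time stands still between calls to the robot, and variables do not carry over. Pictures are saved under pics/ and viewed, and the job is handed in when it is done.

Besides the shell and the picture viewer there is one more tool, called after "Call:" by a JSON object that holds its "method" and its "body", one argument or row to a line. move_arm: Moves the arm, as the interface text tells. Its arguments: {"type":"object","properties":{"targets":{"type":"array","items":{"type":"array"}},"newtons":{"type":"number"}},"required":["targets"]}

```bash
mkdir -p pics; ls
python3 - <<'E'
from bench import *
import cv2,numpy as np
np.set_printoptions(precision=3,suppress=True)
s=sense();print(s)
for n in("scene","top"):
    c=camera(n);print(n,c["K"],c["cam_to_world"])
    cv2.imwrite(f"pics/{n}0.png",c["image"][:,:,::-1])
    for t in("plate","shelf","photometer","rack","vial1","dropper"):
        print(t,[(m["score"],np.array(m["point"]),m["pixels"].sum()) for m in masks_of(t,c)][:5],[(m["score"],np.array(m["point"])) for m in tip_of(t,c)][:4])
E
```

```text
pics
{'time': 0.0, 'qpos': array([-1.251,  0.492,  1.559, -0.   ,  1.092, -0.106]), 'dq': array([ 0.001, -0.   ,  0.001,  0.001,  0.   , -0.002]), 'joint_efforts': array([  0.   , -61.846, -26.159,  -0.   ,   0.004,  -0.   ]), 'ee_pos': array([ 258.083, -568.964,  230.728]), 'tool_rot': array([[ 0.413, -0.911, -0.   ],
       [-0.911, -0.413,  0.001],
       [-0.001, -0.   , -1.   ]]), 'ft_force': array([0.2  , 0.584, 0.686]), 'moment': array([0.026, 0.008, 0.012]), 'opening': 85.32473420848686}
scene [[465.419   0.    326.271]
 [  0.    465.419 239.972]
 [  0.      0.      1.   ]] [[   0.289    0.67    -0.683 1321.637]
 [   0.957   -0.187    0.221 -252.062]
 [   0.02    -0.718   -0.696  917.249]
 [   0.       0.       0.       1.   ]]
plate [(0.77, array([214.7, 237. ]), np.int64(1200)), (0.7, array([307.6, 219.1]), np.int64(856)), (0.66, array([313.8, 250. ]), np.int64(1569))] [(0.91, array([305. , 221.3])), (0.64, array([312.8, 251.7]))]
shelf [(0.58, array([301.3, 277.6]), np.int64(10434))] [(0.61, array([305.9, 285.1])), (0.26, array([485.8, 240.7]))]
photometer [(0.68, array([4
[... 997 characters left out ...]
ray([404.2, 299.1])), (0.24, array([322.1, 179.4]))]
shelf [(0.84, array([339.2, 208.8]), np.int64(9053)), (0.16, array([354. , 182.3]), np.int64(132))] [(0.81, array([333.1, 218.4]))]
photometer [(0.94, array([153.6, 228.4]), np.int64(2754))] [(0.61, array([153.5, 228.4])), (0.46, array([382.3, 186.9]))]
rack [(0.89, array([496.6, 223.1]), np.int64(4014))] [(0.83, array([485.8, 227.1]))]
vial1 [(0.68, array([280.4, 177.8]), np.int64(76)), (0.47, array([316.7, 181.9]), np.int64(97))] [(0.65, array([386.3, 187.3])), (0.53, array([279.2, 184.4])), (0.51, array([319.8, 186.8]))]
dropper [(0.55, array([352.4, 181.9]), np.int64(136))] [(0.68, array([351. , 187.1])), (0.29, array([154.7, 230.2]))]
```

View pics/scene0.png

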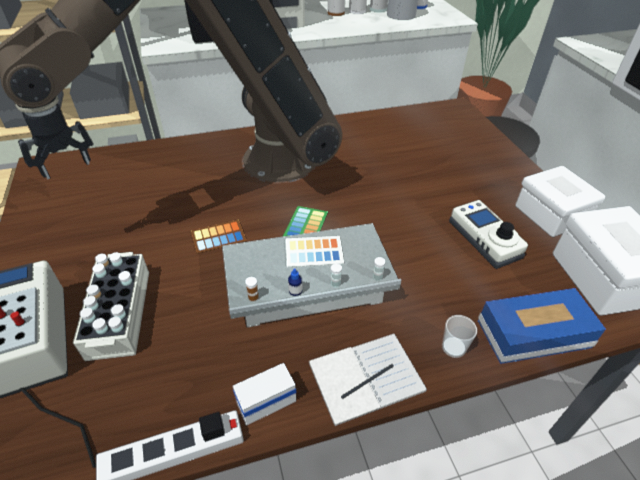

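View pics/top0.png

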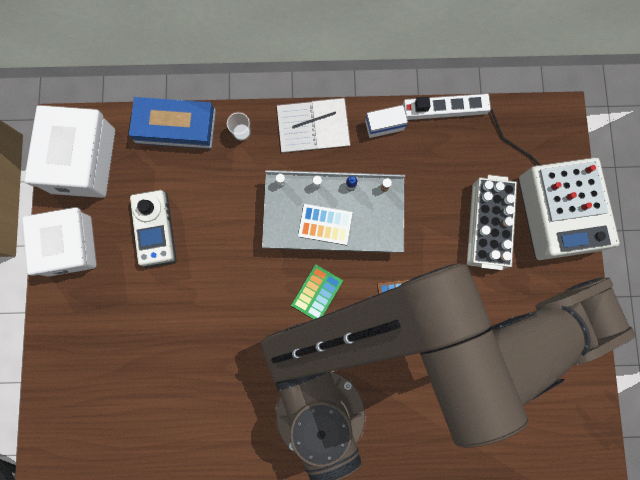

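Candidates for the plate (top image) are the white card on the shelf at (326,225), the green-edged card on the table at (317,293), and the dark-edged card at (390,287), half hidden by the arm. The white one matches the description. The photometer is on the left in the top view (+y), at (153,228). I'll check the choice in a crop and measure it.

```bash
cat > h.py <<'E'
from bench import *
import cv2,numpy as np
np.set_printoptions(precision=3,suppress=True)
def ray(c,px,z):
    K,T=c["K"],c["cam_to_world"]; px=np.atleast_2d(px).astype(float)
    d=np.c_[px,np.ones(len(px))]@np.linalg.inv(K).T@T[:3,:3].T
    o=T[:3,3]; return o+d*((z-o[2])/d[:,2])[:,None]
def proj(c,P):
    T=np.linalg.inv(c["cam_to_world"]);p=np.atleast_2d(P)@T[:3,:3].T+T[:3,3]
    p=p@c["K"].T; return p[:,:2]/p[:,2:]
def rect(c,mask,z):
    # outline to world mm, min area rect
    cn=max(cv2.findContours(mask.astype(np.uint8),cv2.RETR_EXTERNAL,cv2.CHAIN_APPROX_NONE)[0],key=cv2.contourArea)[:,0]
    w=ray(c,cn,z)[:,:2]
    r=cv2.minAreaRect(w.astype(np.float32)); return r,cv2.boxPoints(r)
E
python3 - <<'E'
from h import *
for n,p0 in(("top",(326,225)),("scene",(314,250))):
    c=camera(n)
    for t,z in(("plate",85),("shelf",80),("photometer",50),("rack",50)):
        for m in masks_of(t,c):
            if t=="plate" and np.hypot(*(np.array(m["point"])-p0))>15: continue
            if m["score"]<.5: continue
            r,b=rect(c,m["pixels"],z);print(n,t,r,'\n',b)
    for t in("vial1","dropper"):
        for m in tip_of(t,c): print(n,t,m["score"],ray(c,m["point"],80)[0])
    im=c["image"][:,:,::-1]
    x,y=p0;cv2.imwrite(f"pics/crop_{n}.png",cv2.resize(im[y-75:y+75,x-100:x+100],None,fx=4,fy=4,interpolation=cv2.INTER_CUBIC))
E
```

```text
top plate ((527.6746826171875, -23.84429168701172), (137.26351928710938, 96.14396667480469), 78.08788299560547) 
 [[ 466.472  -81.076]
 [ 560.545 -100.921]
 [ 588.878   33.387]
 [ 494.804   53.232]]
top shelf ((565.616943359375, -49.744171142578125), (402.82666015625, 226.79209899902344), 86.47022247314453) 
 [[ 440.036 -243.794]
 [ 666.397 -257.757]
 [ 691.198  144.306]
 [ 464.836  158.269]]
top photometer ((534.099365234375, 471.65863037109375), (219.4524383544922, 108.85321044921875), 8.54990291595459) 
 [[417.501 509.167]
 [433.684 401.524]
 [650.698 434.15 ]
 [634.515 541.793]]
top rack ((528.0870361328125, -509.1112060546875), (130.40684509277344, 279.00823974609375), 82.5281753540039) 
 [[ 381.288 -555.62 ]
 [ 657.928 -591.902]
 [ 674.886 -462.602]
 [ 398.246 -426.32 ]]
top vial1 0.57 [658.373 102.773  80.   ]
top vial1 0.54 [649.466 -14.338  80.   ]
top vial1 0.52 [ 641.521 -198.212   80.   ]
top dropper 0.5 [ 635.104 -102.148   80.   ]
scene plate ((530.604248046875, -27.87183380126953), (140.01255798339844, 98.95960235595703), 78.75003051757812) 
 [[ 468.418  -86.88 ]
 [ 56
[... 175 characters left out ...]
[[ 444.548 -246.266]
 [ 707.483 -261.446]
 [ 730.648  139.811]
 [ 467.713  154.99 ]]
scene photometer ((554.6370849609375, 467.1998291015625), (241.40362548828125, 156.9944305419922), 10.201140403747559) 
 [[421.941 523.079]
 [449.746 368.567]
 [687.333 411.32 ]
 [659.529 565.833]]
scene rack ((526.0360107421875, -511.19842529296875), (137.53126525878906, 317.4570617675781), 82.09326171875) 
 [[ 359.357 -557.475]
 [ 673.796 -601.145]
 [ 692.715 -464.921]
 [ 378.276 -421.252]]
scene vial1 0.66 [ 634.479 -202.321   80.   ]
scene vial1 0.62 [659.672  97.567  80.   ]
scene vial1 0.52 [642.761 -10.396  80.   ]
scene vial1 0.49 [635.063 -77.021  80.   ]
scene dropper 0.64 [ 646.42 -103.28   80.  ]
```

View pics/crop_top.png

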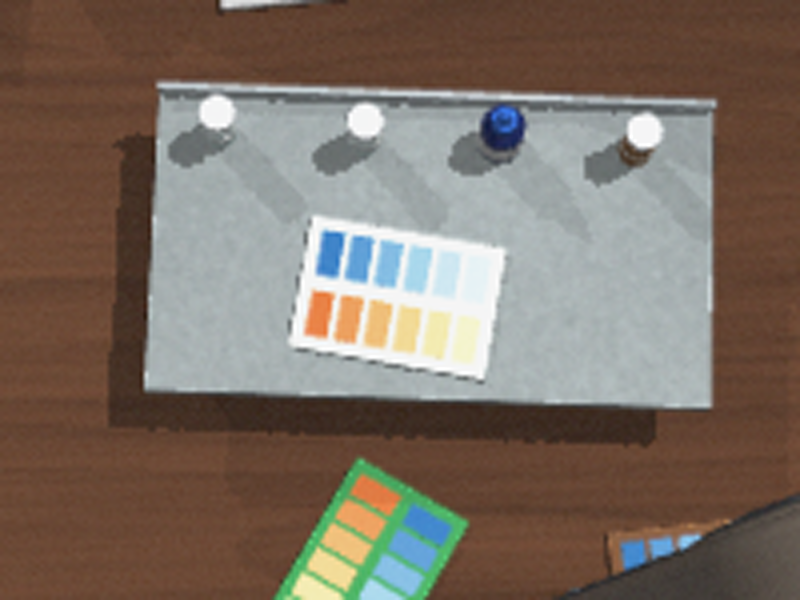

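View pics/crop_scene.png

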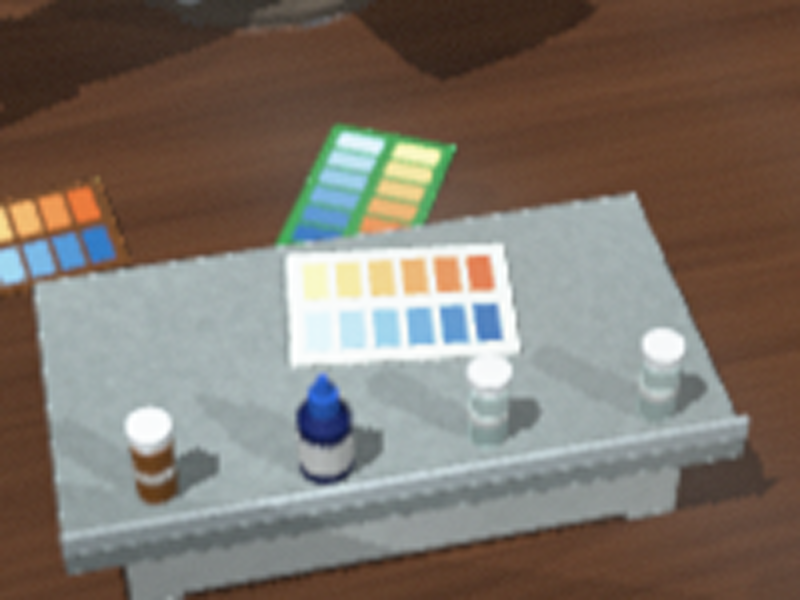

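Run:
```python
from h import *
c=camera("top");s=camera("scene")
def cr(o,p): return np.array(o)+(np.array(p)+.5)/4-.5
for nm,c,o,P in(("top",c,(226,150),[(145,391),(712,408)]),("scene",s,(214,175),[(635,195),(38,280)])):
    w=ray(c,[cr(o,p) for p in P],80)[:,:2]; d=w[0]-w[1];L=np.hypot(*d);y=d/L;x=np.array([y[1],-y[0]])
    org=w.mean(0)+110*x
    print(nm,w,L,"yaw",np.arctan2(-y[0],y[1]),"origin",org)
for nm,c,o,P in(("top",c,(226,150),[(314,215),(505,248),(485,380),(290,346)]),("scene",s,(214,175),[(518,354),(292,363),(286,252),(503,244)])):
    c={"top":camera("top"),"scene":s}[nm]
    w=ray(c,[cr(o,p) for p in P],85)[:,:2];print(nm,w,w.mean(0))
```

```text
top [[ 465.921  153.732]
 [ 443.418 -245.024]] 399.3905717571057 yaw -0.05637235824330395 origin [564.495 -51.844]
scene [[ 470.948  152.428]
 [ 444.566 -243.455]] 396.76072560358284 yaw -0.06654317134753814 origin [567.513 -52.828]
top [[ 588.457   31.935]
 [ 561.013 -103.104]
 [ 466.781  -85.612]
 [ 494.539   50.896]] [527.698 -26.471]
scene [[ 592.972   28.812]
 [ 562.807 -105.747]
 [ 466.993  -87.023]
 [ 497.531   50.128]] [530.076 -28.458]
```

The crop confirms the white plate on the shelf. The shelf origin is about (566,-52), with yaw -0.061. In the shelf frame the plate sits at about (-38, +24), with yaw -0.14. The plan is to open the jaws partway along the shelf's x axis, making a two-point pusher against the plate's -y end, and push toward +y. First I'll turn the tool and preset the opening.

Call:
{"method": "move_arm", "body": {
  "targets": [
    [[0,0,-0.97],[0,0,0],0.6],
    [[0,0,-0.97],[0,0,0],0.6],
    [[0,0,-0.97],[0,0,0],0.6],
    [[0,0,-0.97],[0,0,0],0.6],
    [[0,0,-0.97],[0,0,0],0.6],
    [[0,0,-0.97],[0,0,0],0.6],
    [[0,0,-0.97],[0,0,0],0.6],
    [[0,0,-0.97],[0,0,0],0.6],
    [[0,0,0],[0,0,0],0.6],
    [[0,0,0],[0,0,0],0.6]
  ],
  "newtons": 20
}}

```text
time: 3.45
ee_pos: [258.2, -569.2, 231.3]
tool_rot: [[0.998, -0.064, 0.0], [-0.064, -0.998, -0.0], [0.0, 0.0, -1.0]]
ft_force: [-0.5, 0.2, 0.3]
opening: 51.0
```

Call:
{"method": "move_arm", "body": {
  "targets": [
    [[0,0,0],[0.47,-0.9,0],0.6],
    [[0,0,0],[0.47,-0.9,0],0.6],
    [[0,0,0],[0.47,-0.9,0],0.6],
    [[0,0,0],[0.47,-0.9,0],0.6],
    [[0,0,0],[0.47,-0.9,0],0.6],
    [[0,0,0],[0.47,-0.9,0],0.6],
    [[0,0,0],[0.47,-0.9,0],0.6],
    [[0,0,0],[0.47,-0.9,0],0.6],
    [[0,0,0],[0.47,-0.9,0],0.6],
    [[0,0,0],[0.47,-0.9,0],0.6]
  ]
}}

```text
time: 4.7
ee_pos: [521.2, -133.0, 231.5]
tool_rot: [[0.998, -0.064, 0.0], [-0.064, -0.998, -0.0], [0.0, 0.0, -1.0]]
ft_force: [0.0, -0.8, -0.4]
opening: 51.6
```

Call:
{"method": "move_arm", "body": {
  "targets": [
    [[0,0,0],[0,0,0.4],0.6],
    [[0,0,0],[0,0,0.5],0.6],
    [[0,0,0],[0,0,0.5],0.6],
    [[0,0,0],[0,0,0.5],0.6],
    [[0,0,0],[0,0,0.4],0.6],
    [[0,0,0],[0,0,0.3],0.6],
    [[0,0,0],[0,0,0.2],0.6],
    [[0,0,0],[0,0,0],0.6],
    [[0,0,0],[0,0,0],0.6],
    [[0,0,0],[0,0,0],0.6]
  ]
}}

```text
time: 5.95
ee_pos: [520.7, -134.6, 91.9]
tool_rot: [[0.998, -0.062, 0.001], [-0.062, -0.998, -0.0], [0.001, 0.0, -1.0]]
ft_force: [0.1, 0.3, -1.0]
opening: 51.2
```

Run:
```python
from h import *
for n,p0 in(("top",(326,225)),("scene",(300,245))):
    c=camera(n);x,y=p0
    cv2.imwrite(f"pics/c1_{n}.png",cv2.resize(c["image"][y-75:y+75,x-100:x+100,::-1],None,fx=4,fy=4,interpolation=cv2.INTER_CUBIC))
print(sense())
```

```text
{'time': 6.05, 'qpos': array([-0.376,  0.557,  1.91 , -0.   ,  0.674, -0.314]), 'dq': array([-0.001,  0.006,  0.001, -0.002,  0.002, -0.001]), 'joint_efforts': array([ -0.003, -56.902, -16.962,  -0.   ,   0.001,   0.002]), 'ee_pos': array([ 520.545, -134.568,   91.729]), 'tool_rot': array([[ 0.998, -0.062,  0.001],
       [-0.062, -0.998, -0.   ],
       [ 0.001,  0.   , -1.   ]]), 'ft_force': array([-0.483, -0.847,  0.651]), 'moment': array([-0.06 , -0.075,  0.028]), 'opening': 51.002732188233}
```

View pics/c1_top.png

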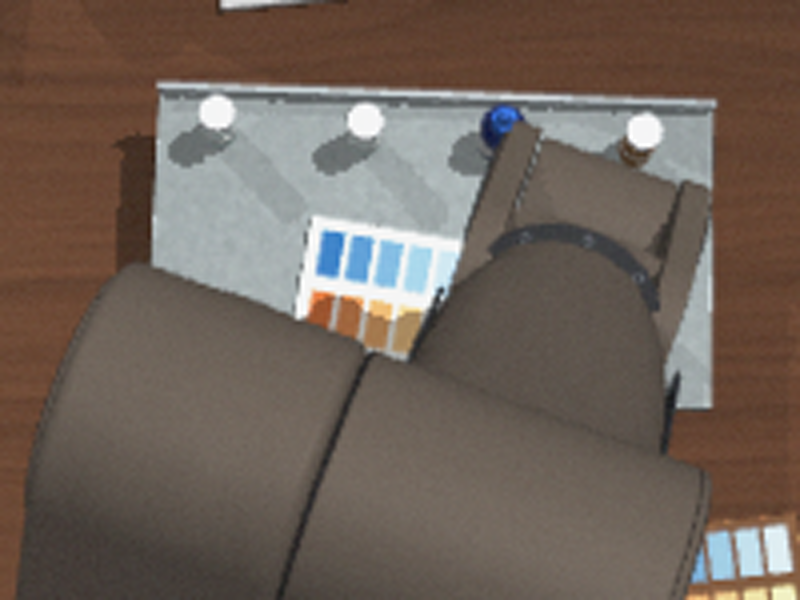

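View pics/c1_scene.png

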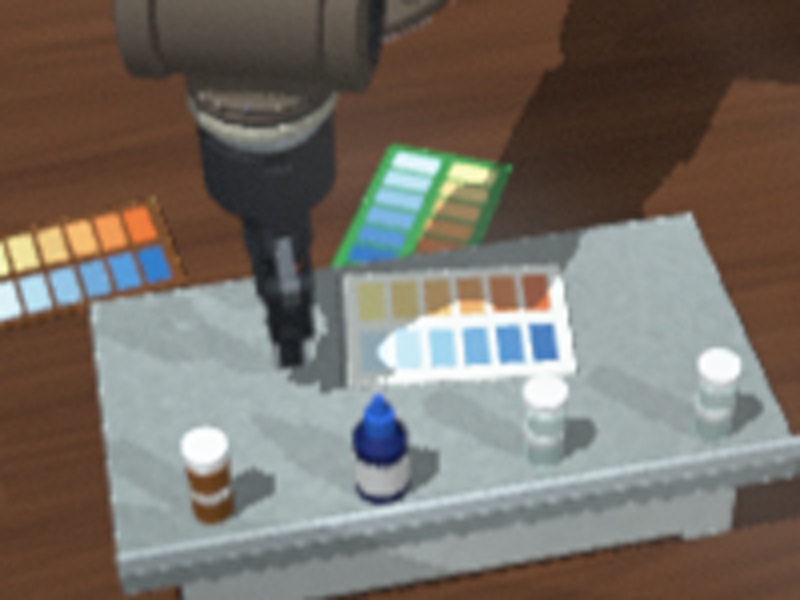

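The tip stands clear in front of the plate's near end (scene crop 290,365), and the vials are free. I'll lower it carefully until the shelf is felt.

Call:
{"method": "move_arm", "body": {
  "targets": [
    [[0,0,0],[0,0,0.06],0.6],
    [[0,0,0],[0,0,0.06],0.6],
    [[0,0,0],[0,0,0.06],0.6],
    [[0,0,0],[0,0,0.04],0.6],
    [[0,0,0],[0,0,0],0.6],
    [[0,0,0],[0,0,0],0.6],
    [[0,0,0],[0,0,0],0.6],
    [[0,0,0],[0,0,0],0.6],
    [[0,0,0],[0,0,0],0.6],
    [[0,0,0],[0,0,0],0.6]
  ]
}}

```text
time: 7.3
ee_pos: [520.4, -134.5, 80.3]
tool_rot: [[0.998, -0.061, 0.0], [-0.061, -0.998, -0.0], [0.0, 0.0, -1.0]]
ft_force: [0.2, -0.2, 0.2]
opening: 51.5
```

Call:
{"method": "move_arm", "body": {
  "targets": [
    [[0,0,0],[0,0,0.02],0.6],
    [[0,0,0],[0,0,0.02],0.6],
    [[0,0,0],[0,0,0.01],0.6],
    [[0,0,0],[0,0,0],0.6],
    [[0,0,0],[0,0,0],0.6],
    [[0,0,0],[0,0,0],0.6],
    [[0,0,0],[0,0,0],0.6],
    [[0,0,0],[0,0,0],0.6],
    [[0,0,0],[0,0,0],0.6],
    [[0,0,0],[0,0,0],0.6]
  ]
}}

```text
time: 8.55
ee_pos: [520.4, -134.5, 77.8]
tool_rot: [[0.998, -0.062, 0.0], [-0.062, -0.998, -0.0], [0.0, 0.0, -1.0]]
ft_force: [-0.7, -0.2, -0.1]
opening: 51.3
```

Call:
{"method": "move_arm", "body": {
  "targets": [
    [[0,0,0],[0,0,0.02],0.6],
    [[0,0,0],[0,0,0.02],0.6],
    [[0,0,0],[0,0,0],0.6],
    [[0,0,0],[0,0,0],0.6],
    [[0,0,0],[0,0,0],0.6],
    [[0,0,0],[0,0,0],0.6],
    [[0,0,0],[0,0,0],0.6],
    [[0,0,0],[0,0,0],0.6],
    [[0,0,0],[0,0,0],0.6],
    [[0,0,0],[0,0,0],0.6]
  ]
}}

```text
time: 9.8
ee_pos: [520.5, -134.5, 76.7]
tool_rot: [[0.998, -0.061, 0.001], [-0.061, -0.998, -0.0], [0.001, 0.0, -1.0]]
ft_force: [-3.6, 1.4, 13.6]
opening: 50.8
```

Contact came at TCP z of about 76.7 (13.6 N). I'll raise to about 78.8, which puts the tips 2 mm above the shelf and below the plate's top, then push steadily along tool -y.

Call:
{"method": "move_arm", "body": {
  "targets": [
    [[0,0,0],[0,0,-0.06],0.6],
    [[0,0,0],[0,0,0],0.6],
    [[0,0,0],[0,-0.1,0],0.6],
    [[0,0,0],[0,-0.15,0],0.6],
    [[0,0,0],[0,-0.15,0],0.6],
    [[0,0,0],[0,-0.15,0],0.6],
    [[0,0,0],[0,-0.15,0],0.6],
    [[0,0,0],[0,-0.15,0],0.6],
    [[0,0,0],[0,-0.15,0],0.6],
    [[0,0,0],[0,-0.15,0],0.6]
  ]
}}

```text
time: 11.05
ee_pos: [524.0, -76.6, 78.8]
tool_rot: [[0.998, -0.061, 0.0], [-0.061, -0.998, -0.0], [0.0, 0.0, -1.0]]
ft_force: [0.1, -1.0, -0.9]
opening: 51.3
```

Run:
```python
from h import *
for n,p0 in(("scene",(300,245)),):
    c=camera(n);x,y=p0
    cv2.imwrite(f"pics/c2_{n}.png",cv2.resize(c["image"][y-75:y+75,x-100:x+100,::-1],None,fx=4,fy=4,interpolation=cv2.INTER_CUBIC))
s=sense();print(s["time"],s["ee_pos"],s["ft_force"])
```

```text
11.1 [523.875 -75.977  78.792] [-0.454  1.166  0.398]
```

View pics/c2_scene.png

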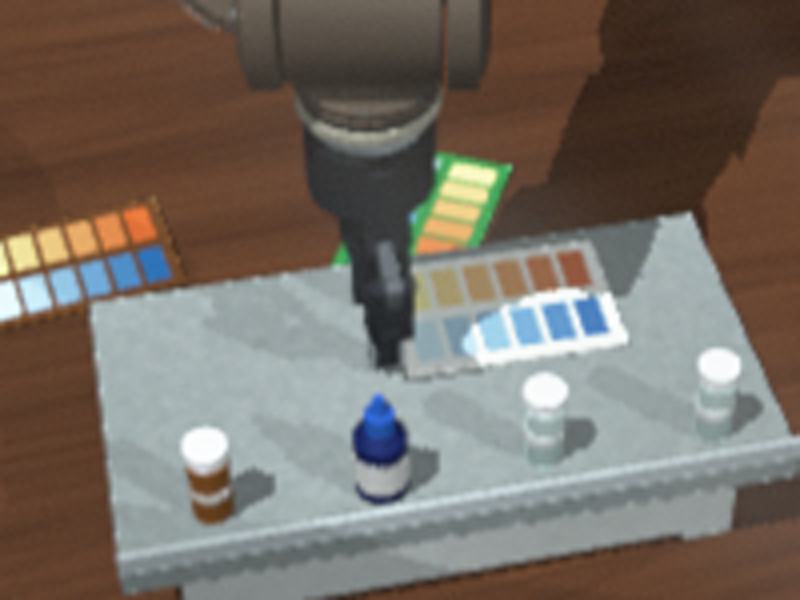

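The plate is being pushed and has straightened along the shelf (scene crop 405-625 by 245-375). I'll continue about 85 mm.

Call:
{"method": "move_arm", "body": {
  "targets": [
    [[0,0,0],[0,-0.12,0],0.6],
    [[0,0,0],[0,-0.18,0],0.6],
    [[0,0,0],[0,-0.2,0],0.6],
    [[0,0,0],[0,-0.2,0],0.6],
    [[0,0,0],[0,-0.2,0],0.6],
    [[0,0,0],[0,-0.2,0],0.6],
    [[0,0,0],[0,-0.2,0],0.6],
    [[0,0,0],[0,-0.2,0],0.6],
    [[0,0,0],[0,-0.15,0],0.6],
    [[0,0,0],[0,-0.05,0],0.6]
  ]
}}

```text
time: 12.35
ee_pos: [529.2, 8.2, 78.8]
tool_rot: [[0.998, -0.061, 0.0], [-0.061, -0.998, -0.0], [0.0, 0.0, -1.0]]
ft_force: [0.5, -1.2, -0.6]
opening: 50.9
```

```bash
cat > look.py <<'E'
from h import *
import sys
k=sys.argv[1]
for n,p0 in(("scene",(345,250)),("top",(290,210))):
    c=camera(n);x,y=p0
    cv2.imwrite(f"pics/c{k}_{n}.png",cv2.resize(c["image"][y-75:y+75,x-100:x+100,::-1],None,fx=4,fy=4,interpolation=cv2.INTER_CUBIC))
    O=np.array([566,-52.5]);a=.061;Y=np.array([np.sin(a),np.cos(a)]);X=np.array([Y[1],-Y[0]])
    for m in masks_of("plate",c):
        r,b=rect(c,m["pixels"],85);print(n,m["score"],m["point"],r[1],"corners in shelf",np.c_[(b-O)@X,(b-O)@Y].tolist())
s=sense();print(s["time"],s["ee_pos"],s["ft_force"])
E
python3 look.py 3
```

```text
scene 0.85 [362.9, 242.4] (140.59829711914062, 98.8071060180664) corners in shelf [[-96.33685135591664, 68.94023299981433], [2.4687346156555074, 68.38224601153085], [3.2627560537892046, 208.9783048538231], [-95.54286037860072, 209.53628998168855]]
scene 0.72 [304.9, 224.2] (95.4944839477539, 108.94709777832031) corners in shelf [[-214.90454057531673, -37.31490642772528], [-105.96461476786551, -38.56742418737003], [-104.86674803436392, 56.92075718254884], [-213.80667384181515, 58.17327494219359]]
scene 0.6 [216.3, 236.6] (93.14494323730469, 127.91793060302734) corners in shelf [[-198.70491328141298, -150.70653077640748], [-181.1318472702245, -277.4116411543378], [-88.87002198181749, -264.6155936642798], [-106.44308799300596, -137.91048328634938]]
scene 0.19 [293.7, 282.9] (31.778425216674805, 77.1163101196289) corners in shelf [[18.192351254620586, -58.35187877998063], [95.21961981141129, -62.05782749839046], [96.74676737281703, -30.31612303553076], [19.719498816026334, -26.610174317120936]]
top 0.78 [268.5, 224.2] (59.90628433227539, 98.10904693603516) corners in shelf [[-100.6761352273242, 152.01065585190418], [-2.581988264056782, 150.3013292582217], [-1.5382724567569785, 210.19851331576817], [-99.6324189549199, 211.9078322942462]]
top 0.19 [351.1, 182.0] (28.699485778808594, 41.39553451538086) corners in shelf [[61.41187711020167, -61.14890699447673], [102.79283930847738, -60.05227914145782], [102.03256832117495, -31.362863242281467], [60.651606122899246, -32.45949109530037]]
12.55 [529.144   7.608  78.796] [-0.016 -1.239  0.024]
```

View pics/c3_scene.png

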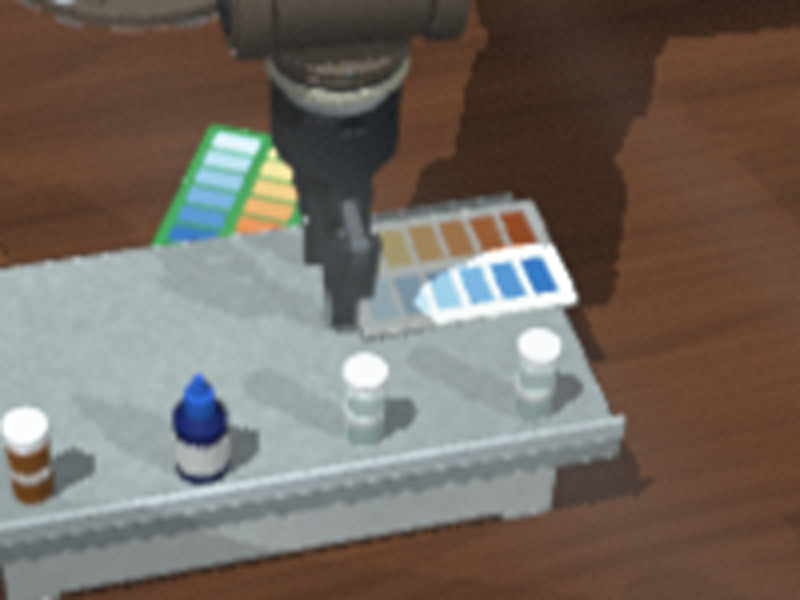

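View pics/c3_top.png

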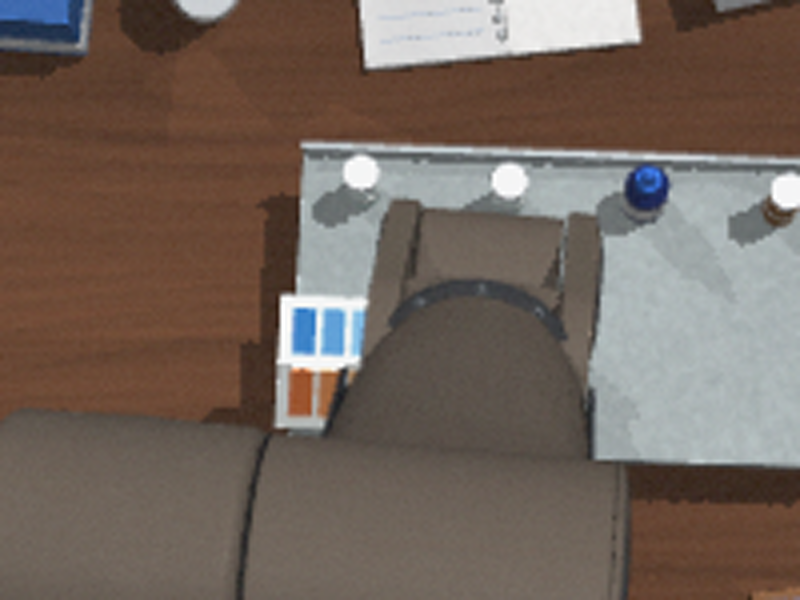

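The plate is straight, at shelf y of about 139 mm and x of about -49 mm, with its leading end about 10 mm past the left shelf end. It needs about 37 mm more, with a slight bias to +x.

Call:
{"method": "move_arm", "body": {
  "targets": [
    [[0,0,0],[0.01,-0.08,0],0.6],
    [[0,0,0],[0.01,-0.12,0],0.6],
    [[0,0,0],[0.01,-0.12,0],0.6],
    [[0,0,0],[0.01,-0.12,0],0.6],
    [[0,0,0],[0.01,-0.12,0],0.6],
    [[0,0,0],[0.01,-0.1,0],0.6],
    [[0,0,0],[0.01,-0.06,0],0.6],
    [[0,0,0],[0,-0.02,0],0.6],
    [[0,0,0],[0,0,0],0.6],
    [[0,0,0],[0,0,0],0.6]
  ]
}}

```text
time: 13.8
ee_pos: [534.9, 44.3, 78.8]
tool_rot: [[0.998, -0.062, 0.0], [-0.062, -0.998, -0.0], [0.0, 0.0, -1.0]]
ft_force: [0.3, 0.1, -0.5]
opening: 51.4
```

```bash
python3 look.py 4
```

```text
scene 0.97 [375.9, 241.7] (137.11932373046875, 100.85018157958984) corners in shelf [[-97.71201038532845, 111.47829585532499], [3.0121156309310266, 106.43755240370552], [9.865670748283137, 243.38550147734074], [-90.85845480287185, 248.42623731375576]]
scene 0.95 [214.9, 235.0] (91.5931167602539, 129.14840698242188) corners in shelf [[-197.38582596185339, -149.89629209950044], [-178.5756669455738, -277.66751110094674], [-87.95927307310762, -264.3272057265514], [-106.76943301959619, -136.55597149469625]]
scene 0.57 [304.7, 218.2] (89.45599365234375, 125.49365234375) corners in shelf [[-220.3118276442829, 13.881023427271986], [-108.55168676485103, -43.200712380337514], [-67.86193542407766, 36.46559621388122], [-179.62207630350954, 93.54733202149072]]
top 0.8 [255.2, 218.9] (51.99876403808594, 93.20626831054688) corners in shelf [[-93.45604599976589, 194.67474479136402], [-0.2508818134993863, 195.12811606158328], [-0.503793052919826, 247.1262807499204], [-93.70895723918633, 246.6729094797011]]
top 0.79 [406.5, 297.3] (90.0822982788086, 136.1451873779297) corners in shelf [[-291.3024575438051, -136.08360424793062], [-271.6683524498751, -270.8055586459877], [-182.5277433797221, -257.8143840865205], [-202.16184754344312, -123.09244491887235]]
top 0.7 [334.5, 285.7] (25.029006958007812, 44.37266159057617) corners in shelf [[-232.89379640324367, -29.240470639826903], [-188.54165352468632, -27.89082378655503], [-189.3029278020533, -2.873391125059196], [-233.65507068061066, -4.22303797833107]]
14.0 [534.9    44.366  78.77 ] [-0.249 -0.571  0.621]
```

View pics/c4_scene.png

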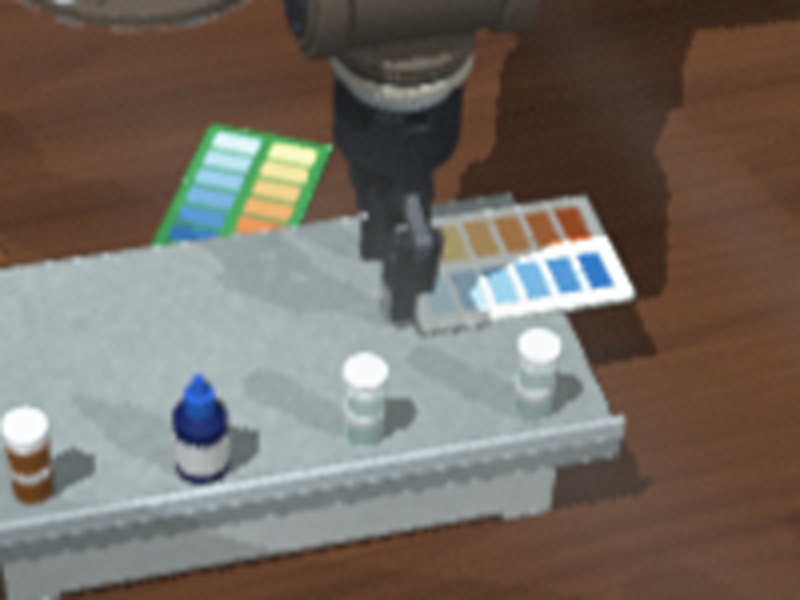

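The leading end is at about 246 mm, so the centre is at about 176 mm. I'll back off, then lift and clear away.

Call:
{"method": "move_arm", "body": {
  "targets": [
    [[0,0,0],[0,0.1,0],0.6],
    [[0,0,0],[0,0.2,0],0.6],
    [[0,0,0],[0,0.3,0],0.6],
    [[0,0,0],[0,0.2,-0.2],0.6],
    [[0,0,0],[0,0,-0.5],0.6],
    [[0,0,0],[0,0,-0.7],0.6],
    [[0,0,0],[0,0,-0.7],0.6],
    [[0,0,0],[0,0,-0.7],0.6],
    [[0,0,0],[0,0,-0.4],0.6],
    [[0,0,0],[0,0,0],0.6]
  ]
}}

```text
time: 15.25
ee_pos: [532.8, 4.0, 240.5]
tool_rot: [[0.998, -0.062, 0.003], [-0.062, -0.998, -0.0], [0.003, 0.0, -1.0]]
ft_force: [-0.0, 0.6, 0.4]
opening: 51.3
```

Call:
{"method": "move_arm", "body": {
  "targets": [
    [[0,0,0],[0,0.5,0],0.6],
    [[0,0,0],[0,0.9,0],0.6],
    [[0,0,0],[0,0.9,0],0.6],
    [[0,0,0],[0,0.9,0],0.6],
    [[0,0,0],[0,0.9,0],0.6],
    [[0,0,0],[0,0.9,0],0.6],
    [[0,0,0],[0,0.9,0],0.6],
    [[0,0,0],[0,0.5,0],0.6],
    [[0,0,0],[0,0,0],0.6],
    [[0,0,0],[0,0,0],0.6]
  ]
}}

```text
time: 16.5
ee_pos: [512.7, -313.9, 238.4]
tool_rot: [[0.998, -0.061, -0.001], [-0.061, -0.998, 0.001], [-0.001, -0.001, -1.0]]
ft_force: [0.5, -0.3, 0.5]
opening: 51.5
```

```bash
python3 look.py 5
python3 - <<'E'
from h import *
c=camera("top");cv2.imwrite("pics/full5.png",c["image"][:,:,::-1])
for t in("vial1","dropper","photometer","rack"):
    print(t,[(m["score"],m["point"]) for m in tip_of(t,c)][:3],[(m["score"],m["point"]) for m in masks_of(t,c)][:3])
E
```

```text
scene 0.94 [371.8, 242.0] (143.8634490966797, 99.72723388671875) corners in shelf [[-92.8750614812312, 102.4212918563703], [6.852043811341869, 102.27420506459912], [7.064213390494161, 246.13750061956242], [-92.66289097186991, 246.28457218092473]]
scene 0.91 [216.6, 236.3] (90.36483764648438, 127.21527099609375) corners in shelf [[-194.2860802776679, -150.31306523080693], [-175.80516139070812, -276.17876846766495], [-86.39893297559829, -263.05124400992315], [-104.87985186255806, -137.18554077306513]]
scene 0.64 [304.8, 219.5] (88.47854614257812, 128.2057342529297) corners in shelf [[-222.1153206729764, 14.856161367173922], [-108.07332366248944, -43.71975691817807], [-67.64838119192996, 34.983959724372745], [-181.69037820241692, 93.55987800972474]]
top 0.63 [272.2, 226.5] (146.25509643554688, 98.88243103027344) corners in shelf [[-95.38867344599755, 105.36072770349514], [3.490341296655465, 106.18457357283208], [2.2717567417761613, 252.434599315427], [-96.60722754005909, 251.61075530650805]]
16.7 [ 513.024 -313.911  238.979] [-0.918 -0.764  0.134]
vial1 [(0.63, [279.2, 183.0]), (0.59, [384.4, 190.9]), (0.45, [319.4, 185.0])] [(0.49, [278.6, 180.9]), (0.48, [385.5, 184.5])]
dropper [(0.65, [486.2, 228.0]), (0.56, [354.5, 185.2])] []
photometer [(0.62, [153.7, 228.7]), (0.47, [331.7, 217.1])] [(0.62, [152.3, 228.1])]
rack [(0.96, [488.7, 229.3]), (0.24, [271.7, 222.9])] [(0.94, [499.1, 235.7])]
```

View pics/c5_top.png

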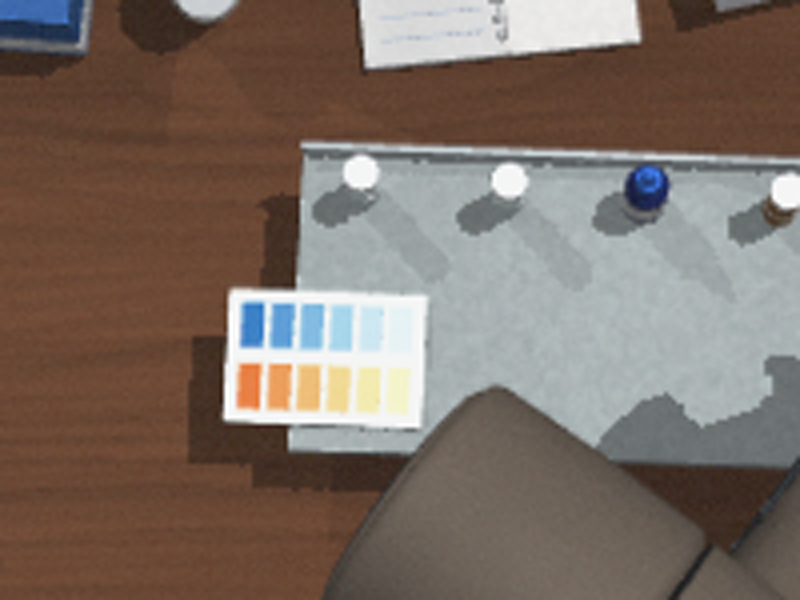

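View pics/c5_scene.png

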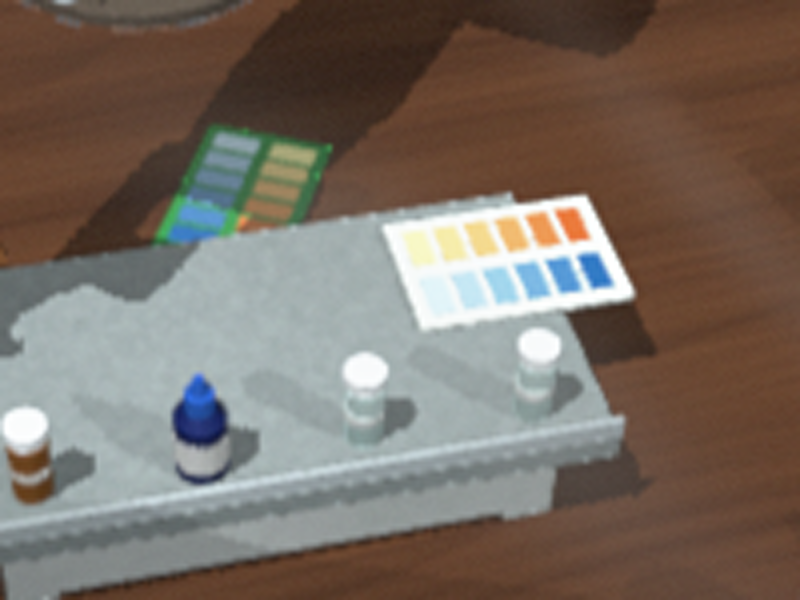

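```bash
python3 -c "
from bench import *
print(hand_in())"
```

```text
the job is handed in; nothing more can be done
None
```

I pushed the white plate toward the photometer end (+y) with the half-open fingertips. About 46 mm of its 140 mm length now sticks out past the shelf end. The job is handed in, at about 17 s of the 38 s allowed; no verdict was reported.

**Last checks**
- **Position:** the plate centre is at about y = 176 mm in the shelf frame (allowed 163 to 191). The scene camera gave 174 mm, the arm's own position gave 176 mm, and the top camera gave 179 mm, where the detected plate outline came out a few millimetres too large.
- **Front edge:** the plate centre is at about x = -43 to -47 mm (limit -62), so it is not past the front edge. It moved back from the front by a few mm during the last push.
- **Straightness and tilt:** the plate is within about 0.02 rad of straight with the shelf and looks flat in both pictures.
- **Other things:** the vials, dropper, photometer and rack show in the same places as before. In the last top picture the network missed the dropper's mask and gave one false dropper point on the rack, but the picture shows the dropper unmoved.
- **Arm:** it was raised and clear, touching nothing, when I handed in.

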